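# Draw the device under test back to 10 cm from the coupling plate

## Task

Set up the discharge test: the flat white base unit stands almost against the upright aluminium plate, so press down on the free front part of its top and draw it straight back from the plate until its rear edge is parallel to the plate and 10 cm away from it. The grey handheld unit must ride along where it lies on it; come down on it gently, press only as hard as it takes and do not lean heavily on the casing, and leave the two adaptors standing in front of it alone.

Things in the scene. Friction and masses are not known exactly. Their poses are not given: they have to be found in the camera images.
- vcp: Fixed upright aluminium plate, 500 x 500 x 4 mm. Origin: on the bench under the middle of its face towards the base unit. x along the plate, y square to it and away from the base unit (which is at -y), z up. Wooden stand: two feet centred at x = -215 and +215 mm, 45 mm wide, reaching out to y = -113 mm, 26 mm high, with sloping gussets to 101 mm high at the plate.
- base: Loose flat white plastic box to draw back, 210 (x) by 150 (y) by 34 mm high, 0.36 to 0.73 kg, flat top, on four feet that grip the bench a little (friction 0.28 to 0.42; fingers on its matt top: 0.65 to 0.95). Origin: centre of its underside. Its +y edge is the rear, next to the plate (gap 4 to 20 mm, too narrow for a finger). Its top is free to press on from y = -75 to -20 mm; the handheld lies behind that.
- base_top (a point): Middle of the free front strip of the base unit's top face: on the base unit at x 0, y -45 mm, height 34 mm. Same axes as the base unit.
- base_rear_a (a point): One end of the base unit's rear edge, on top: base unit x -105 mm, y +75 mm, height 34 mm.
- base_rear_b (a point): Other end of the base unit's rear edge, on top: base unit x +105 mm, y +75 mm, height 34 mm.
- handheld_center (a point): Centre (half-way up) of the grey metal handheld unit, 118 by 72 by 26 mm, about 0.2 kg, loose on the rear part of the base unit's top, long x axis roughly along the base unit's x. At the start its centre is within 30 mm of base unit x 0, at base unit y +27 to +33 mm.
- adaptor_a: Black plug-in power adaptor standing loose on the bench, 34 x 44 mm and 68 mm high (plug pins stick out 40 mm to its -x side). Origin: centre of its underside. It stands in front of the base unit, about 330 mm out from the plate.
- adaptor_b: A second such adaptor, same size and origin, also about 330 mm out from the plate.

How it is judged:
By the outcome, as a careful person would: the job done as asked, in the order asked, and still so for the second after the job is handed in, with the robot touching nothing.
It also fails if it takes over 42 s, if anything falls off the work surface, if the arm or the gripper's body presses on something with over 40 N, if the wrist force passes 120 N, or if a joint passes its speed limit or range.

## Robot

A 7-joint arm with a two-finger parallel gripper is mounted at the origin on the work surface. World frame = base frame: x ahead of the robot, y to its left, z up, the work surface at z = 0. Lengths are in m, angles in rad, forces in N, time in s.
With the tool pointing down it reaches from about 0.425 to 0.95 m from the base axis. Payload 4.7 kg.
Tool frame: the origin (TCP) lies on the centre line of the jaws, within the pads' length; the fingertips stand env.nose_length ahead of it and the grasp point (between the pads) is the TCP (env.nose_length is the distance from the TCP to the fingertips, in m); z points along the fingers, y is the line along which they close (so a half turn about z gives the same grasp; the last joint's range is limited). The gripper opens to 87 mm and grips with 3 to 60 N. Pads are 19 mm wide; open, the fingers measure 117 mm over their backs; the gripper's body (75 mm by 190 mm) begins 51 mm behind the grasp point.
Start: joints at [-1.252, 0.469, -0.049, 1.532, 0.024, 1.141, -0.082], TCP at [0.23, 0.635, 0.242] pointing down, gripper open.
Joint ranges: [-2.59, 2.59], [-0.33, 1.99], [-1.39, 1.29], [0.1, 2.45], [-1.04, 4.18], [0.21, 1.99], [-2.66, 2.66]. Speed limits (rad/s): [2.57, 2.57, 3.14, 3.14, 3.14, 3.14, 3.14].

## Interface

Orientations are given as a rotation vector (axis times angle).
In Python, from cell import env, vision, finder gives the robot as it stands.
- The arm moves only by the tool play_rows, never from a script. Its argument "targets" is a list that holds one entry, the list of rows, each a list of 5 numbers: the shift along the tool's x, y, z in mm, then the turn about the tool's z in rad, then the finger opening in mm, from 0 to 87. In form: [[[tx, ty, tz, twist, fingers], ...]]. A call has 1 to 20 rows; each row is the pose to reach, as a shift and turn from the pose commanded when the call began, along the tool's axes at that moment; what a row does not reach only later rows make up. A row lasts 1/10 s, in which the tool goes at most 50 mm and 8.59 degrees, less where a joint would pass 70% of its speed; a pose out of reach is approached as far as the arm can. A call with a gripper value outside its range is refused whole. The fingers move at their own pace and stop on an object; the grip force is fixed at half the most. Time passes only in rows, so rows that repeat a pose let the fingers close. It gives the time, the measured TCP pose, the force, the opening and the grip force at its end, in the units of the state.
- env.state(): the state, without advancing time (a new reading comes with each control period).
- vision.snapshot(name): name is "scene" or "top"; returns the picture (384x512x3 uint8, red, green, blue); there is no depth.
- vision.get_calibration(name): a dict with "fov_y" (degrees; the focal length in pixels is half the picture's height over the tangent of half this angle, whatever the lens; pixels are square), "cx", "cy" (the principal point, pixels), "distortion" ([k1, k2, p1, p2, k3] as OpenCV has them; the pictures are not rectified), "R" (3x3) and "t" (3): a world point X has camera coordinates R X + t. Camera axes: x right, y down, z forward; pixel columns grow to the right and rows downward; lengths in m; the calibration is good to about 2 mm. A picture is of the moment at which its call begins. get_calibration takes no time and is no camera call.
- env.finish_job(): hands the job in; it is judged then, once.
Trained networks look in the newest picture that a camera, given by its name, has taken for a name from the list of things; names that differ only in an ending like _2 or _b are one class to them, and where a whole thing is asked for, a point or a joint stands for the part that bears it (a point fixed in the world has none). Each returns a list of dicts, best first, with "conf" (0 to 1); they miss things now and then, are a little off and sometimes report something else, mostly with a low value. They report only what shows in the picture. A call takes as long as a camera call.
- finder.boxes_of(camera, query): "location" ([x, y, z] in m, in world coordinates, good to about 4 mm: the middle of the surface that is visible of it).
The state is a dict: "time": time; "qpos": joint angles; "dq": joint speeds; "joint_torque": joint torques, N m; "eef_pos": TCP position; "eef_rot": TCP orientation; "force": force on the tool from outside, world axes, zero at the start; "moment": the same for the moment, N m; "width": finger opening in m; "grip_force": force on a finger pad.
Only numpy, scipy, OpenCV 4.12 (cv2) and the standard library are available. Lean on these libraries where they do the work, as an engineer would, in place of code of your own. Each camera call takes 0.05 s, during which the arm holds its last target. There are 200 camera calls.

## Working session

There is one attempt and no reset: what is moved stays moved. The work goes in short steps, Python scripts to look and compute and a tool call to move; the robot and the scene stay as the last step left them, time stands still between calls to the robot, and variables do not carry over. Pictures are saved under pics/ and viewed, at most 10 in all, crops included, and the job is handed in when it is done.

Besides the shell and the picture viewer there is one more tool, called after "Emit:" as a command line: name --argument value ..., lists and objects as JSON in quotes. play_rows: Moves the arm, as the interface text tells. Its arguments: {"type":"object","properties":{"targets":{"type":"array"}},"required":["targets"]}

```bash
mkdir -p pics
python3 - <<'E'
from cell import env, vision, finder
import cv2
for n in("scene","top"):
    cv2.imwrite(f"pics/{n}0.png",vision.snapshot(n)[:,:,::-1])
    c=vision.get_calibration(n); print(n,c)
    for q in("vcp","base","base_top","base_rear_a","handheld_center","adaptor_a"):
        print(q,[( [round(float(v),4) for v in d["location"]],round(d["conf"],2)) for d in finder.boxes_of(n,q)][:4])
s=env.state(); print(env.nose_length,s)
E
```

```text
scene {'fov_y': 56.38324058660865, 'cx': 255.13852200108624, 'cy': 192.927215522015, 'distortion': array([-0.05635465,  0.        ,  0.        ,  0.        ,  0.        ]), 'R': array([[ 7.58849735e-01,  6.51265556e-01,  5.04554974e-04],
       [ 5.52237323e-01, -6.43051723e-01, -5.30583095e-01],
       [-3.45226040e-01,  4.02911475e-01, -8.47632777e-01]]), 't': array([-0.5627754 , -0.19999976,  1.02224865])}
vcp [([0.6416, 0.2639, 0.3151], 0.9)]
base [([0.5597, 0.1415, 0.0323], 0.9)]
base_top [([0.556, 0.1441, 0.0354], 0.93)]
base_rear_a [([0.5538, 0.1389, 0.0343], 0.74)]
handheld_center []
adaptor_a [([0.4709, -0.074, 0.0589], 0.76), ([0.672, -0.0779, 0.0667], 0.56)]
top {'fov_y': 47.18732872850927, 'cx': 258.5285143898642, 'cy': 189.63749225538908, 'distortion': array([-0.04540247,  0.        ,  0.        ,  0.        ,  0.        ]), 'R': array([[-0.01913555, -0.99979707, -0.00629679],
       [-0.9822517 ,  0.01997433, -0.18650098],
       [ 0.18658891,  0.00261623, -0.9824346 ]]), 't': array([0.15252402, 0.60698686, 0.80751339])}
vcp [([0.5289, 0.2607, 0.3682], 0.89)]
base [([0.
[... 234 characters left out ...]
0717], 0.64)]
0.019 {'time': 0.7, 'qpos': array([-1.25192667,  0.46855896, -0.04860443,  1.53248498,  0.02411375,
        1.14099559, -0.08229548]), 'dq': array([ 0.0007598 , -0.00107827, -0.00073   , -0.00014455, -0.00044689,
       -0.00093259,  0.00055254]), 'joint_torque': array([ 1.14680888e-04, -5.07698607e+01, -8.01718282e-02, -2.36406916e+01,
       -6.11920282e-02,  3.10318870e-02,  3.76689314e-06]), 'eef_pos': array([0.2300076 , 0.63463027, 0.24160694]), 'eef_rot': array([-5.43488254e-01, -3.09421582e+00, -2.21144464e-04]), 'force': array([ 0.61504306,  0.39191579, -0.45472823]), 'moment': array([0.01375424, 0.03241345, 0.00468555]), 'grip_force': 0.0, 'width': 0.08726477047741717}
```

Run:
```python
import cv2
for n in("scene","top"):
    cv2.imwrite(f"pics/{n}0b.png",cv2.resize(cv2.imread(f"pics/{n}0.png"),(800,600),interpolation=cv2.INTER_CUBIC))
```

```text
(no output)
```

View pics/scene0b.png

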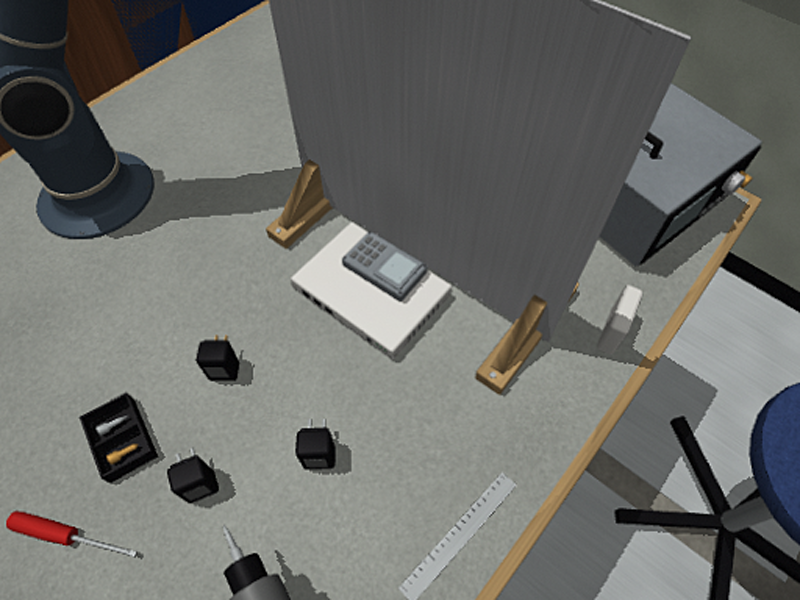

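View pics/top0b.png

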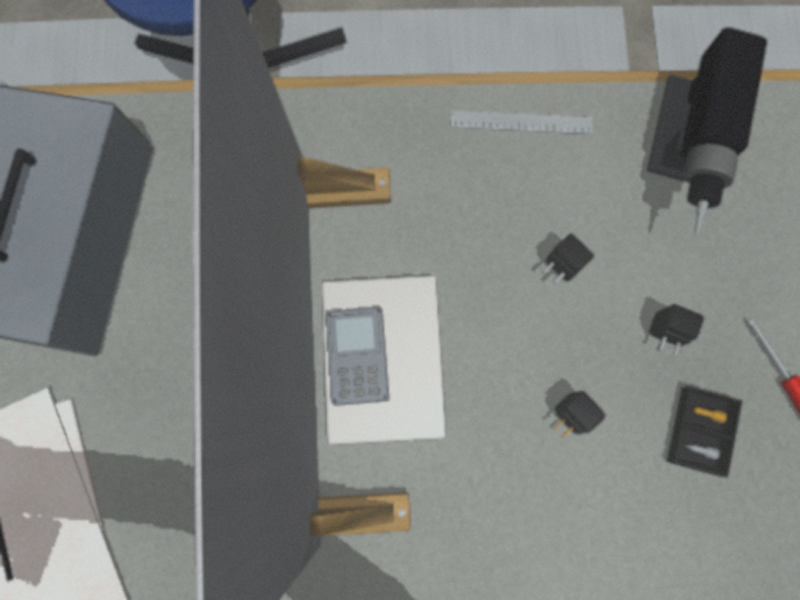

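```bash
cat > h.py <<'E'
import numpy as np, cv2
from cell import vision
def rays(n,px):
    c=vision.get_calibration(n); f=192/np.tan(np.radians(c["fov_y"])/2)
    K=np.array([[f,0,c["cx"]],[0,f,c["cy"]],[0,0,1]])
    u=cv2.undistortPoints(np.float64(px).reshape(-1,1,2),K,c["distortion"]).reshape(-1,2)
    R,t=np.array(c["R"]),np.array(c["t"])
    return -R.T@t, np.c_[u,np.ones(len(u))]@R
def world(n,px,z):
    C,d=rays(n,px); return (C+d*((z-C[2])/d[:,2])[:,None])[:,:2]
def edge(g,rng,lo,hi,sign,ax):
    """strongest signed gradient between lo,hi along columns (ax=1) or rows (ax=0), subpixel"""
    g=cv2.GaussianBlur(g,(3,3),0); out=[]
    for r in rng:
        l=(g[r] if ax else g[:,r])[lo:hi].astype(float); d=sign*np.gradient(l); i=int(np.argmax(d))
        if 0<i<len(d)-1:
            a,b,c=d[i-1:i+2]; s=.5*(a-c)/(a-2*b+c) if a-2*b+c else 0
            p=lo+i+s; out.append((p,r) if ax else (r,p))
    return np.array(out)
def line(p):
    """robust line -> (point, unit dir)"""
    v=cv2.fitLine(np.float32(p),cv2.DIST_HUBER,0,.0005,1e-4).ravel(); return v[2:],v[:2]
E
python3 - <<'E'
from h import *
from cell import env
print([a for a in dir(env) if a[0]!='_'])
g=cv2.cvtColor(cv2.imread("pics/top0.png"),cv2.COLOR_BGR2GRAY)
for r in (160,190,230,270,300): print(r,g[r,190:216].tolist())
def rep(nm,px,z):
    w=world("top",px,z); p,d=line(w); d=d*np.sign(d[0] if abs(d[0])>abs(d[1]) else d[1])
    res=(w-p)@np.array([-d[1],d[0]])
    print(nm,p.round(4),"ang",np.degrees(np.arctan2(d[1],d[0])).round(2),"res",np.median(abs(res)).round(4), "span",w.min(0).round(3),w.max(0).round(3))
rep("rear",edge(g,range(182,279),202,216,1,1),.034)
rep("front",edge(g,range(182,276),272,292,-1,1),.034)
rep("left(+x)",edge(g,range(216,275),168,188,1,0),.034)
rep("right(-x)",edge(g,range(216,275),272,290,-1,0),.034)
for lo,hi in((133,310),):
    px=np.vstack([edge(g,range(136,172),188,204,1,1),edge(g,range(288,312),194,206,1,1)])
    rep("plate bottom",px,0)
rep("plate top edge?",edge(g,range(40,350),120,134,-1,1),.5)
E
```

```text
['Unreachable', 'finish_job', 'nose_length', 'state']
160 [83, 83, 82, 83, 85, 86, 84, 91, 112, 137, 143, 145, 144, 143, 144, 142, 143, 144, 146, 144, 145, 145, 147, 147, 146, 144]
190 [86, 84, 83, 85, 88, 87, 88, 87, 93, 115, 140, 146, 147, 145, 146, 146, 153, 182, 195, 197, 199, 200, 202, 198, 201, 198]
230 [85, 84, 84, 83, 82, 83, 83, 81, 86, 87, 101, 133, 142, 143, 144, 147, 142, 143, 173, 182, 144, 128, 130, 139, 137, 138]
270 [84, 82, 84, 83, 83, 83, 84, 87, 86, 83, 86, 87, 105, 132, 142, 144, 145, 140, 130, 164, 193, 203, 207, 207, 204, 210]
300 [82, 78, 82, 82, 84, 82, 82, 82, 85, 81, 85, 84, 93, 112, 135, 143, 142, 142, 144, 149, 147, 147, 147, 146, 147, 149]
rear [0.5125 0.2424] ang 2.0 res 0.0006 span [0.444 0.234] [0.632 0.247]
front [0.5249 0.0966] ang 1.94 res 0.0002 span [0.444 0.094] [0.629 0.101]
left(+x) [0.6391 0.1479] ang 92.07 res 0.0002 span [0.636 0.109] [0.641 0.227]
right(-x) [0.4328 0.1597] ang 92.18 res 0.0002 span [0.431 0.114] [0.434 0.227]
plate bottom [0.5273 0.2618] ang 2.4 res 0.0002 span [0.375 0.254] [0.741 0.27 ]
plate top edge? [0.5627 0.2652] ang 2.39 res 0.0 span [0.383 0.258] [0.684 0.27 ]
```

Emit:
play_rows --targets '[[[0,0,-40,0,87],[0,0,-85,0,87],[0,0,-130,0,87],[0,0,-175,0,87],[0,0,-220,0,87],[0,0,-265,0,87],[0,0,-310,0,87],[0,0,-335,0,87],[0,0,-335,0,87],[0,0,-335,0,87]]]'

```text
time: 1.7
eef_pos: [0.23, 0.6347, 0.5762]
eef_rot: [-0.544, -3.094, -0.0]
force: [1.2, -0.7, 0.1]
width: 0.087
grip_force: 0.0
```

Emit:
play_rows --targets '[[[-15,-12,0,0.03,87],[-44,-36,0,0.11,87],[-75,-61,0,0.19,87],[-106,-86,0,0.27,87],[-137,-111,0,0.35,87],[-168,-136,0,0.43,87],[-199,-161,0,0.51,87],[-230,-186,0,0.59,87],[-261,-211,0,0.67,87],[-292,-236,0,0.75,87],[-323,-261,0,0.83,87],[-354,-286,0,0.91,87],[-385,-311,0,0.99,87],[-416,-336,0,1.07,87],[-443,-358,0,1.14,87],[-463,-374,0,1.187,87],[-463,-374,0,1.187,87],[-463,-374,0,1.187,87]]]'

```text
time: 3.5
eef_pos: [0.5375, 0.1251, 0.5748]
eef_rot: [-2.18, -2.259, 0.004]
force: [0.4, 0.3, -0.3]
width: 0.087
grip_force: 0.0
```

Emit:
play_rows --targets '[[[0,0,20,0,87],[0,0,60,0,87],[0,0,105,0,87],[0,0,150,0,87],[0,0,195,0,87],[0,0,240,0,87],[0,0,285,0,87],[0,0,330,0,87],[0,0,375,0,87],[0,0,415,0,87],[0,0,450,0,87],[0,0,480,0,87],[0,0,500,0,87],[0,0,508,0,87],[0,0,508,0,87],[0,0,508,0,87]]]'

```text
time: 5.1
eef_pos: [0.5381, 0.126, 0.0692]
eef_rot: [2.18, 2.262, 0.002]
force: [0.8, -0.6, 0.7]
width: 0.0868
grip_force: 0.0
```

Run:
```python
from cell import env, vision
import cv2
a=vision.snapshot("scene")[:,:,::-1]; cv2.imwrite("pics/s1.png",a)
cv2.imwrite("pics/s1b.png",cv2.resize(a[110:270,130:370],(780,520),interpolation=cv2.INTER_CUBIC))
s=env.state(); print(s["eef_pos"],s["force"])
```

```text
[0.53846598 0.12588154 0.06963648] [-0.245455    0.57573207  0.92961913]
```

View pics/s1b.png

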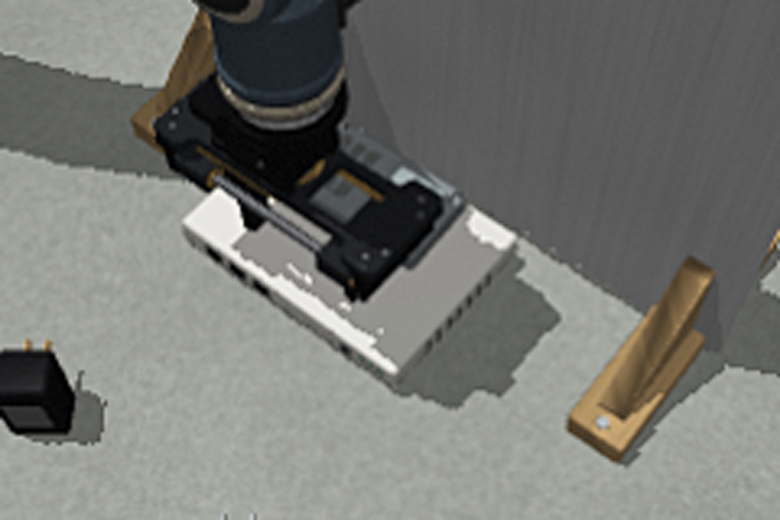

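Emit:
play_rows --targets '[[[0,0,4,0,87],[0,0,8,0,87],[0,0,11,0,87],[0,0,13,0,87],[0,0,14,0,87],[0,0,15,0,87],[0,0,15.5,0,87],[0,0,15.5,0,87],[0,0,15.5,0,87]]]'

```text
time: 6.05
eef_pos: [0.5379, 0.1251, 0.0534]
eef_rot: [-2.181, -2.261, -0.0]
force: [-1.6, -0.7, 5.2]
width: 0.0874
grip_force: 2.8
```

Emit:
play_rows --targets '[[[0,0,0.5,0,87],[0,0,1,0,87],[0,0,1,0,87],[0,0,1,0,87]]]'

```text
time: 6.45
eef_pos: [0.5379, 0.1252, 0.0534]
eef_rot: [-2.181, -2.26, -0.001]
force: [-4.7, -1.1, 12.7]
width: 0.0867
grip_force: 6.7
```

Emit:
play_rows --targets '[[[0,0,0.4,0,87],[0,0,0.6,0,87],[0,0,0.6,0,87],[-1,0,0.6,0,87],[-3,0,0.6,0,87],[-6,0,0.6,0,87],[-10,0,0.6,0,87],[-14,0,0.6,0,87],[-18,0,0.6,0,87],[-22,0,0.6,0,87],[-26,0,0.6,0,87],[-28,0,0.6,0,87],[-29,0,0.6,0,87],[-30,0,0.6,0,87],[-30,0,0.6,0,87]]]'

```text
time: 7.95
eef_pos: [0.5413, 0.0994, 0.0535]
eef_rot: [-2.18, -2.261, -0.012]
force: [0.0, 6.9, 11.2]
width: 0.087
grip_force: 6.0
```

Run:
```python
from cell import env, vision
import cv2
a=vision.snapshot("top")[:,:,::-1]; cv2.imwrite("pics/t2.png",a)
cv2.imwrite("pics/t2b.png",cv2.resize(a[140:320,160:400],(780,585),interpolation=cv2.INTER_CUBIC))
s=env.state(); print(s["eef_pos"],s["force"])
```

```text
[0.54130353 0.09939569 0.05353281] [ 0.35214262  7.49003265 11.73033045]
```

View pics/t2b.png

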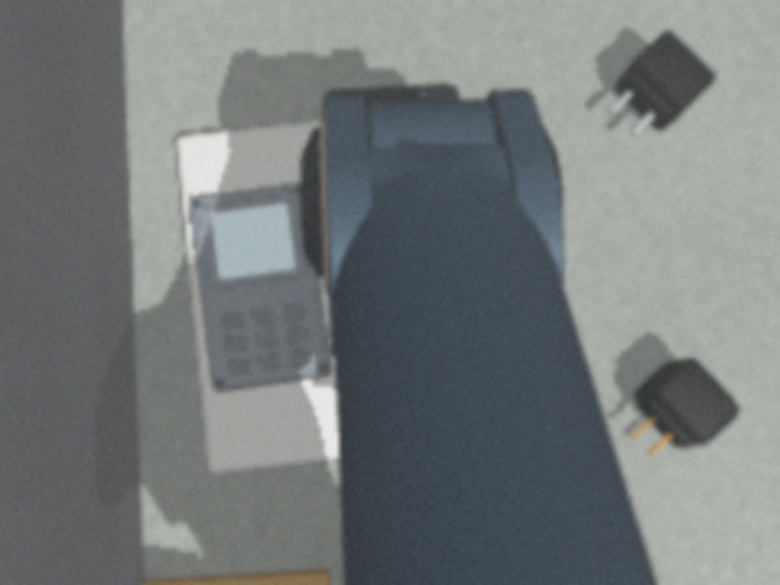

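Emit:
play_rows --targets '[[[0,0,-1,0,87],[0,0,-4,0,87],[0,0,-12,0,40],[0,0,-20,0,0],[0,0,-20,0,0],[0,0,-20,0,0],[0,0,-20,0,0]]]'

```text
time: 8.7
eef_pos: [0.5387, 0.0951, 0.0713]
eef_rot: [-2.181, -2.261, 0.001]
force: [0.1, -0.3, 0.3]
width: 0.0552
grip_force: 0.0
```

```bash
cat > m.py <<'E'
from h import *
from cell import env
import sys
# rear edge row range guess, col range passed
def measure(name,rows,lo,hi,yl=None):
    a=vision.snapshot("top")[:,:,::-1]; cv2.imwrite(f"pics/{name}.png",a); g=cv2.cvtColor(a,cv2.COLOR_BGR2GRAY)
    w=world("top",edge(g,range(*rows),lo,hi,1,1),.034); p,d=line(w); d=d*np.sign(d[0])
    k=abs((w-p)@np.array([-d[1],d[0]]))<.002
    p,d=line(w[k]); d=d*np.sign(d[0])
    ang=np.degrees(np.arctan2(d[1],d[0])); print("rear",p.round(4),"ang",ang.round(2),"n",k.sum(),len(k))
    return p,d,g
def gap(p,d,x):
    y=p[1]+d[1]/d[0]*(x-p[0]); yp=.2618+np.tan(np.radians(2.4))*(x-.5273); return (yp-y)*np.cos(np.radians(2.4))
E
python3 - <<'E'
from m import *
p,d,g=measure("t3",(185,282),210,230)
print("gap raw at x .43,.535,.64",[round(float(gap(p,d,x)),4) for x in(.43,.535,.64)])
top=edge(g,range(216,254),172,188,1,0); print(line(world("top",top,.034)))
s=env.state(); print(s["eef_pos"],s["eef_rot"],s["force"],s["width"])
cv2.imwrite("pics/t3b.png",cv2.resize(cv2.imread("pics/t3.png")[140:320,160:400],(780,585),interpolation=cv2.INTER_CUBIC))
E
```

```text
rear [0.5144 0.2198] ang 5.4 n 81 97
gap raw at x .43,.535,.64 [0.0459, 0.0403, 0.0348]
(array([0.6356247, 0.1926687], dtype=float32), array([ 0.09774854, -0.9952111 ], dtype=float32))
[0.53865797 0.09517123 0.07116576] [-2.18089180e+00 -2.26078621e+00  7.36938987e-04] [-0.67748282  0.79213417  0.55356895] 0.05076406397508966
```

View pics/t3b.png

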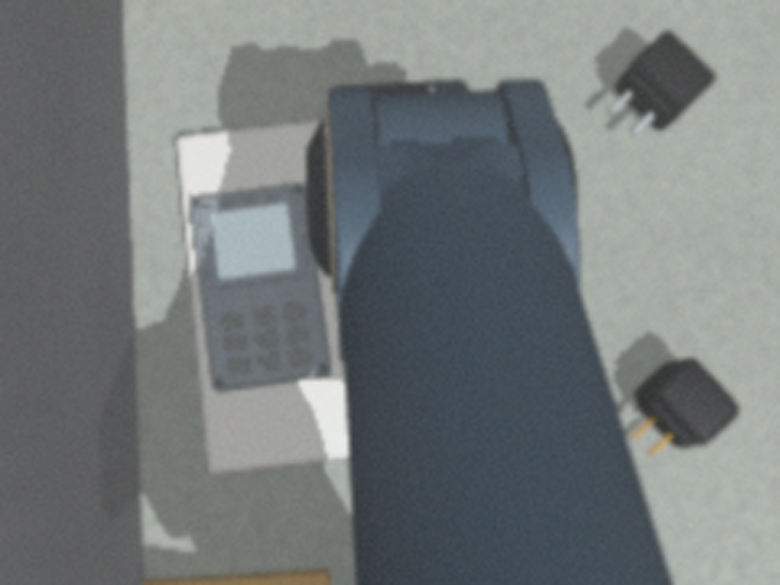

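Emit:
play_rows --targets '[[[4,10,0,0,0],[8,20,0,0,0],[9,26,0,0,0],[9,26,0,0,0],[9,26,6,0,0],[9,26,12,0,0],[9,26,16,0,0],[9,26,17.5,0,0],[9,26,18.5,0,0],[9,26,19,0,0],[9,26,19.5,0,0],[9,26,19.5,0,0],[9,26,19.5,0,0]]]'

```text
time: 10.05
eef_pos: [0.564, 0.1049, 0.0534]
eef_rot: [-2.18, -2.26, 0.001]
force: [-4.1, -1.0, 12.7]
width: 0.0005
grip_force: 6.6
```

Emit:
play_rows --targets '[[[0,0,0.4,0,0],[0,0,0.7,0,0],[-1,0,0.8,0,0],[-3,0,0.8,0.004,0],[-6,0,0.8,0.01,0],[-10,0,0.8,0.016,0],[-14,0,0.8,0.022,0],[-18,0,0.8,0.028,0],[-22,0,0.8,0.034,0],[-25,0,0.8,0.04,0],[-27,0,0.8,0.04,0],[-28,0,0.8,0.04,0],[-28,0,0.8,0.04,0]]]'

```text
time: 11.35
eef_pos: [0.5676, 0.0813, 0.0534]
eef_rot: [-2.223, -2.218, -0.011]
force: [-0.6, 6.8, 11.2]
width: 0.0002
grip_force: 5.8
```

Run:
```python
from m import *
p,d,g=measure("t4",(188,280),220,246)
print("gap raw at x .43,.535,.64",[round(float(gap(p,d,x)),4) for x in(.43,.535,.64)])
top=edge(g,range(232,260),170,188,1,0); print(line(world("top",top,.034)))
s=env.state(); print(s["eef_pos"],s["eef_rot"],s["force"],s["width"])
for r in range(190,280,15): print(r,g[r,215:245].tolist())
```

```text
rear [0.5109 0.1977] ang 3.56 n 70 92
gap raw at x .43,.535,.64 [0.065, 0.0629, 0.0608]
(array([0.6430527 , 0.16064669], dtype=float32), array([ 0.06445141, -0.9979209 ], dtype=float32))
[0.56757564 0.08131556 0.05337786] [-2.2230403  -2.21840848 -0.01130375] [-0.27031642  6.91696213 10.9669082 ] 0.0007541413359063338
190 [176, 177, 176, 174, 173, 175, 177, 173, 173, 177, 171, 144, 159, 209, 228, 230, 225, 201, 175, 168, 165, 164, 167, 165, 164, 166, 164, 167, 166, 163]
205 [175, 172, 171, 170, 172, 170, 173, 172, 164, 140, 126, 123, 124, 131, 149, 149, 121, 109, 109, 113, 115, 127, 152, 177, 186, 182, 184, 182, 183, 183]
220 [161, 137, 124, 124, 123, 123, 122, 121, 120, 120, 124, 122, 120, 122, 131, 151, 156, 135, 115, 113, 111, 112, 115, 133, 170, 182, 182, 179, 180, 175]
235 [118, 120, 120, 122, 119, 118, 123, 122, 121, 119, 120, 120, 119, 116, 122, 132, 150, 157, 143, 117, 114, 115, 117, 114, 110, 107, 105, 105, 104, 106]
250 [119, 115, 118, 118, 120, 121, 122, 122, 121, 121, 122, 120, 122, 122, 121, 125, 131, 151, 160, 156, 126, 113, 114, 120, 117, 114, 109, 106, 105, 106]
265 [122, 120, 119, 122, 120, 120, 121, 120, 121, 122, 119, 117, 119, 118, 121, 121, 123, 134, 152, 162, 167, 166, 168, 165, 163, 168, 165, 167, 169, 167]
```

Emit:
play_rows --targets '[[[-1,0,0,0,0],[-3,0,0,0,0],[-6,-1,0,0,0],[-9,-1,0,0,0],[-12,-2,0,0,0],[-13,-2,0,0,0],[-13,-2,0,0,0]]]'

```text
time: 12.1
eef_pos: [0.5661, 0.0678, 0.0534]
eef_rot: [2.224, 2.219, 0.012]
force: [0.4, 6.5, 11.2]
width: 0.0005
grip_force: 5.4
```

Run:
```python
from m import *
p,d,g=measure("t5",(188,280),224,252)
print("gap raw at x .43,.535,.64",[round(float(gap(p,d,x)),4) for x in(.43,.535,.64)])
top=edge(g,range(238,266),170,188,1,0); print(line(world("top",top,.034)))
s=env.state(); print(s["eef_pos"],s["eef_rot"],s["force"],s["width"])
```

```text
rear [0.5145 0.1862] ang 1.95 n 72 92
gap raw at x .43,.535,.64 [0.0744, 0.0752, 0.076]
(array([0.64361066, 0.1533107 ], dtype=float32), array([ 0.04120919, -0.9991505 ], dtype=float32))
[0.56606622 0.0678166  0.05339404] [2.22392951 2.21852662 0.01189725] [ 0.54295164  6.39649702 10.59239383] 0.0001324865661197088
```

Emit:
play_rows --targets '[[[0,0,-1,0,0],[0,0,-4,0,0],[0,0,-10,0,0],[3,-9,-10,0,0],[5,-18,-10,0,0],[5,-18,-10,0,0],[5,-18,-6,0,0],[5,-18,-3.5,0,0],[5,-18,-2.2,0,0],[5,-18,-1.5,0,0],[5,-18,-1,0,0],[5,-18,-0.7,0,0],[5,-18,-0.7,0,0]]]'

```text
time: 13.45
eef_pos: [0.5455, 0.0692, 0.0533]
eef_rot: [-2.225, -2.216, 0.0]
force: [-5.5, -0.2, 16.6]
width: 0.0004
grip_force: 8.0
```

Emit:
play_rows --targets '[[[-1,0,0.2,0,0],[-3,-1,0.2,0,0],[-6,-2,0.2,0,0],[-10,-3,0.2,0,0],[-14,-4,0.2,0,0],[-18,-4,0.2,0,0],[-20,-4,0.2,0,0],[-20,-4,0.2,0,0]]]'

```text
time: 14.25
eef_pos: [0.5441, 0.0522, 0.0534]
eef_rot: [2.224, 2.218, 0.01]
force: [0.1, 5.9, 9.3]
width: 0.0007
grip_force: 5.2
```

Run:
```python
from m import *
p,d,g=measure("t6",(188,280),232,260)
print("gap raw at x .43,.535,.64",[round(float(gap(p,d,x)),4) for x in(.43,.535,.64)])
top=edge(g,range(246,272),170,188,1,0); print(line(world("top",top,.034)))
s=env.state(); print(s["eef_pos"],s["eef_rot"],s["force"],s["width"])
```

```text
rear [0.5141 0.1695] ang 1.7 n 72 92
gap raw at x .43,.535,.64 [0.0906, 0.0919, 0.0932]
(array([0.6426261 , 0.13969238], dtype=float32), array([ 0.01392995, -0.99990296], dtype=float32))
[0.54410251 0.05216409 0.05337488] [2.22423146 2.21786991 0.0100974 ] [-0.9793644   6.35734054  9.99925135] 0.0005611675897373453
```

Emit:
play_rows --targets '[[[0,0,-1,0,0],[0,0,-5,0,0],[0,0,-20,0,0],[0,0,-60,0,0],[0,0,-100,0,0],[0,0,-140,0,0],[-20,-5,-170,0,0],[-60,-18,-190,0,0],[-100,-30,-190,0,0],[-140,-42,-190,0,0],[-180,-54,-190,0,0],[-220,-66,-190,0,0],[-260,-80,-190,0,0],[-290,-90,-190,0,0],[-300,-90,-190,0,0],[-300,-90,-190,0,0]]]'

```text
time: 15.9
eef_pos: [0.4495, -0.2519, 0.2414]
eef_rot: [-2.23, -2.212, 0.001]
force: [0.1, 1.8, -0.1]
width: 0.0009
grip_force: 0.0
```

Run:
```python
from m import *
p,d,g=measure("t7",(188,280),232,260)
def rep(nm,px):
    w=world("top",px,.034); p,d=line(w); k=abs((w-p)@np.array([-d[1],d[0]]))<.0015; p,d=line(w[k]); print(nm,p.round(4),np.degrees(np.arctan(d[1]/d[0])).round(2),k.sum())
    return p,d
print([round(float(gap(p,d,x)),4) for x in(.43,.535,.64)])
p,d=rep("front",edge(g,range(188,276),300,335,-1,1))
print([round(float(gap(p,d,x)),4) for x in(.43,.535,.64)])
rep("left",edge(g,range(255,312),165,188,1,0))
rep("right",edge(g,range(255,312),272,290,-1,0))
s=env.state(); print(s["eef_pos"],s["time"])
cv2.imwrite("pics/t7b.png",cv2.resize(cv2.imread("pics/t7.png")[110:350,150:470],(800,600),interpolation=cv2.INTER_CUBIC))
```

```text
rear [0.526  0.1698] ang 1.75 n 91 92
[0.0908, 0.092, 0.0932]
front [0.5447 0.0233] 1.5 72
[0.2372, 0.2388, 0.2405]
left [0.6434 0.0902] -88.58 57
right [0.4368 0.0939] -87.97 50
[ 0.45019178 -0.25016777  0.24123487] 15.95
```

View pics/t7b.png

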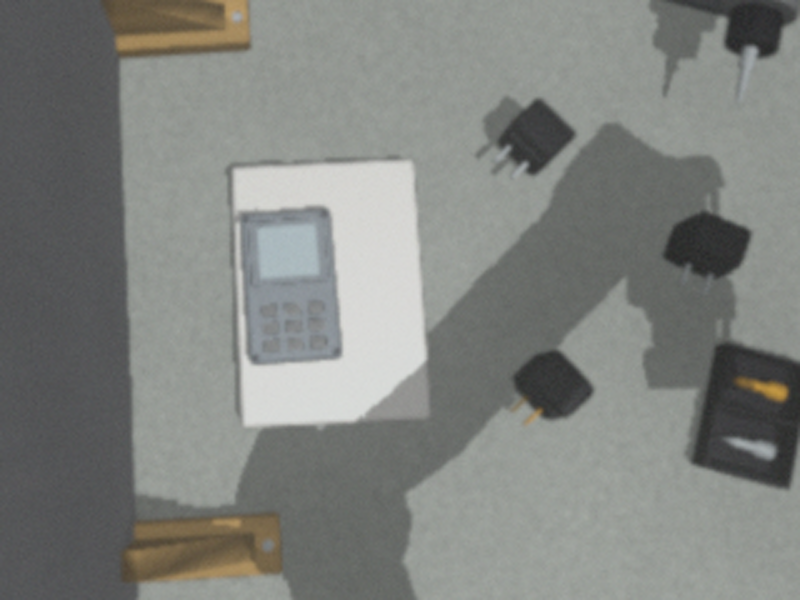

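Emit:
play_rows --targets '[[[15,4,0,0,0],[50,12,0,0,0],[90,22,0,0,0],[130,32,0,0,0],[170,42,0,0,0],[210,52,0,0,0],[250,61,0,0,0],[285,68,0,0,0],[302,72,0,0,0],[302,72,30,0,0],[302,72,70,0,0],[302,72,110,0,0],[302,72,145,0,0],[302,72,170,0,0],[302,72,180,0,0],[302,72,182,0,0],[302,72,182,0,0]]]'

```text
time: 17.65
eef_pos: [0.5241, 0.0514, 0.0603]
eef_rot: [2.225, 2.217, 0.001]
force: [0.7, 0.5, 0.1]
width: 0.0003
grip_force: 0.0
```

Emit:
play_rows --targets '[[[0,0,3,0,0],[0,0,5,0,0],[0,0,6,0,0],[0,0,7,0,0],[0,0,7.5,0,0],[0,0,8,0,0],[0,0,8.4,0,0],[0,0,8.7,0,0],[0,0,8.7,0,0]]]'

```text
time: 18.55
eef_pos: [0.5238, 0.0514, 0.0533]
eef_rot: [-2.225, -2.216, -0.002]
force: [-5.0, -0.5, 21.9]
width: 0.0004
grip_force: 10.2
```

Emit:
play_rows --targets '[[[0,0,-0.5,0,0],[-1,0,-0.5,0,0],[-3,-1,-0.5,0,0],[-6,-2,-0.5,0,0],[-9,-3,-0.5,0,0],[-11,-3,-0.5,0,0],[-11,-3,-0.5,0,0]]]'

```text
time: 19.25
eef_pos: [0.523, 0.0432, 0.0534]
eef_rot: [2.224, 2.218, 0.011]
force: [-0.1, 4.8, 9.7]
width: 0.0006
grip_force: 4.7
```

Run:
```python
from m import *
p,d,g=measure("t8",(188,280),236,264)
print([round(float(gap(p,d,x)),4) for x in(.43,.535,.64)])
s=env.state(); print(s["eef_pos"],s["force"])
```

```text
rear [0.5166 0.1615] ang 2.2 n 71 92
[0.0995, 0.0998, 0.1002]
[0.52305808 0.04316259 0.05340099] [0.58655871 5.80747587 9.56855768]
```

Emit:
play_rows --targets '[[[-1,0,0,0,0],[-1.8,0,0,0,0],[-1.8,0,0,0,0],[-1.8,0,-1,0,0],[-1.8,0,-5,0,0],[-2,0,-20,0,0],[-2,0,-60,0,0],[-2,0,-100,0,0],[-2,0,-140,0,0],[-20,-5,-170,0,0],[-60,-14,-190,0,0],[-100,-24,-190,0,0],[-140,-34,-190,0,0],[-180,-44,-190,0,0],[-220,-54,-190,0,0],[-260,-64,-190,0,0],[-290,-70,-190,0,0],[-300,-70,-190,0,0],[-300,-70,-190,0,0]]]'

```text
time: 21.2
eef_pos: [0.4484, -0.2607, 0.2412]
eef_rot: [-2.23, -2.213, 0.001]
force: [-0.1, 0.8, 0.4]
width: 0.0006
grip_force: 0.0
```

Run:
```python
from m import *
p,d,g=measure("t9",(188,280),236,264)
def rep(nm,px,z=.034):
    w=world("top",px,z); p,d=line(w); k=abs((w-p)@np.array([-d[1],d[0]]))<.0015; p,d=line(w[k]); print(nm,p.round(4),np.degrees(np.arctan(d[1]/d[0])).round(2),k.sum())
    return p,d
print([round(float(gap(p,d,x)),4) for x in(.43,.535,.64)])
p,d=rep("front",edge(g,range(188,276),300,340,-1,1))
print([round(float(gap(p,d,x)),4) for x in(.43,.535,.64)])
rep("left",edge(g,range(260,316),165,188,1,0))
rep("right",edge(g,range(260,316),272,290,-1,0))
rep("plate",np.vstack([edge(g,range(136,172),188,204,1,1),edge(g,range(175,270),190,206,1,1)]),0)
# scene camera cross-check
a=vision.snapshot("scene")[:,:,::-1]; cv2.imwrite("pics/s9.png",a)
cv2.imwrite("pics/s9b.png",cv2.resize(a[120:280,150:370],(800,582),interpolation=cv2.INTER_CUBIC))
```

```text
rear [0.535  0.1611] ang 2.5 n 92 92
[0.1011, 0.1009, 0.1007]
front [0.5451 0.0143] 2.07 68
[0.2473, 0.2479, 0.2486]
left [0.6426 0.0762] -87.8 56
right [0.4361 0.083 ] -87.66 42
plate [0.5863 0.2642] 2.56 131
```

View pics/s9b.png

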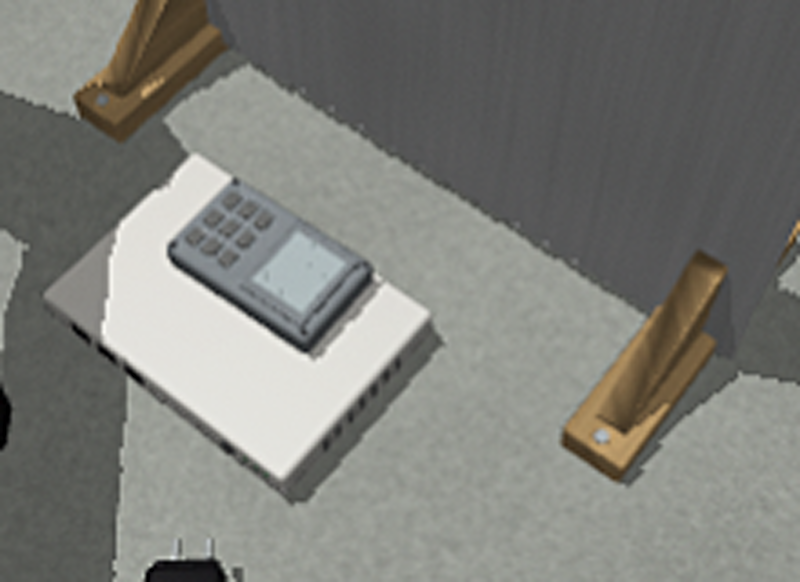

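Run:
```python
from h import *
r=world("scene",[[203.6,162.6],[268.8,206.6]],.034); f=world("scene",[[162.5,200.7],[228.5,251]],.034); b=world("scene",[[217.4,138.7],[304,190.7]],0)
u=(b[1]-b[0])/np.linalg.norm(b[1]-b[0]); n=np.array([u[1],-u[0]])
for q in(r,f): print(q.round(4),((q-b[0])@n).round(4))
print(b.round(4))
```

```text
[[0.4365 0.1552]
 [0.6433 0.1636]] [0.102  0.1072]
[[0.4421 0.0119]
 [0.6476 0.0205]] [0.2453 0.2502]
[[0.3857 0.254 ]
 [0.6696 0.2728]]
```

```bash
python3 -c "
from cell import env
print(env.finish_job())"
```

```text
the job is handed in; nothing more can be done
None
```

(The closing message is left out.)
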